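Clamp a sheep base in the cam fixture with the star key

TASK

Take the big orange T-handle star key from its wooden stand and lower it into the access hole of the clamp block: the screw's six-lobe socket is out of sight at the bottom, so turn the key under light pressure until it drops fully home. Then turn the screw clockwise until it comes up firm, with the wooden base clamped against the fence, without forcing anything, and put the key back upright in the stand. Leave everything else where it is.

Things in the scene. Friction and masses are not known exactly. Their poses are not given: they have to be found in the camera images.
- key_grip (a point): centre of the handle bar of the big star key. The bar is orange, 84 x 16 x 24 mm; its length lies along this point's x, so it is gripped across y. The steel blade runs straight down from it, along -z, to 118 mm below this point. 0.16 kg, loose, standing upright in a hole of the stand.
- key_tip (a point): centre of the lower end of the big key's blade, 118 mm below key_grip, same axes. The blade has six lobes: three crossed bars 16 mm across and 4 mm wide, one of them along x; the last 2 mm taper a little. A round collar 21 mm wide covers the 12 mm of blade next to the handle.
- key: the whole big star key with the orange T-handle; origin and axes as point key_tip.
- stand: fixed wooden block 60 x 176 mm, 70 mm high (foot 70 x 186 mm); origin under its centre, long side along y. Two round upright holes 17.5 mm wide and 60 mm deep (floor 10 mm above the origin) at (0, -50) and (0, +50) mm; each holds one key upright, and either key may stand in either.
- small_grip (a point): centre of the handle of the other T-handle key: blue, same handle, a 16 mm round shank that steps down to a 6 mm star. Too small for this screw; it stays in its hole. Loose.
- fixture: fixed plywood board 150 x 216 x 18 mm on the counter, with an aluminium clamp block (56 x 56 mm, top 60 mm above the counter) at its -y end and a fence at its +y end; origin on the counter, 10 mm to +y of the board's centre. A steel shoe with a rubber face slides out of the block towards +y against the wooden base; only the screw moves it.
- hole (a point): centre of the mouth of the access hole in the block's top face (25 mm wide for 6 mm, then 17.5 mm wide). 28 mm down begins the screw's head; its six-lobe socket (10 mm deep, slots 5 mm wide) cannot be seen and its lobes lie at an unknown angle. Out of line the key's tip stops at 28 mm; within about 4 degrees of true (it repeats every 60) it drops on to 38 mm.
- socket_floor (a point): point on the hole's axis at the socket's floor, 38 mm below point hole: the key's tip is here when fully home. Pressed lightly (about 5 N) the key slides round on the stiff screw (0.13 N m). Over 40 N on the key before it is home damages the socket. The screw stays where it is left.
- fence: fixed aluminium rail 130 x 18 x 24 mm on the board; origin at the middle of the lower edge of the face that the base is pushed against; that face looks to -y, axes as the fixture.
- plaque: wooden base 110 x 80 x 16 mm (x, y, z) with four leg holes, loose between shoe and fence with 1 to 4.5 mm of play; origin under its centre. The screw, clockwise from above, closes the shoe by 4 mm per rad, then its spring squeezes the base. After 0.75 to 1.55 rad in all the screw comes to a hard stop (base held by about 18 N); forcing it past 0.7 N m there breaks it.
- paint_white: white acrylic paint bottle with an orange cap, 48 mm wide, 149 mm tall, behind the work, origin under its centre; bystander.
- paint_cream: cream acrylic paint bottle with a white cap, 48 mm wide, 149 mm tall, behind the work, origin under its centre; bystander.
- tape: roll of masking tape 98 mm wide, 24 mm high, lying behind the stand, origin under its centre; bystander.
Not all that is in view belongs to the job. What is shaped like the key but green or turquoise is not meant.

How it is judged (in metres and radians):
On the way, in this order (a step that is already met when the one before it is completed fails the run):
1. the star key is fully home in the screw's socket (z of key_tip in the frame of socket_floor below 0.003 m and horizontal distance between key_tip and socket_floor below 0.004 m), for 0.2 s.
2. the base is pinched between shoe and fence with at least 8 N (contact force between plaque and fence above 8 N), for 0.2 s.
At the end, for the whole second after the job is handed in: The base is squeezed against the fence with over 8 N; the orange key stands upright (within 0.08 rad) and at rest in a hole of the stand, its tip at most 6 mm above the hole's floor; the blue key stands in its hole; it, the paint bottles and the tape are within 20 mm of where they were (contact force between plaque and fence above 8 N and z of key_tip in the frame of stand between 0.005 and 0.016 m and x of key_tip in the frame of stand between -0.012 and 0.012 m and y of key_tip in the frame of stand between -0.065 and 0.065 m and angle between key_tip's own z axis and vertical below 0.08 rad and linear speed of key below 0.02 m/s and distance of each of small_grip, paint_white, paint_cream, tape from where it was at the start of the episode below 0.02 m); the robot touches nothing.
It fails at once if the key, not yet home in the socket, is forced against the clamp or its screw with more than 40 N (contact force between key and fixture above 40 N and z of key_tip in the frame of socket_floor above 0.004 m).
It fails at once if the screw is forced: the key's lobes bear on it with more than 120 N in all (about 0.7 N m) (contact force between key and fixture above 120 N).
It fails at once if the blue key is moved by more than 20 mm (distance of small_grip from where it was at the start of the episode above 0.02 m).
It fails at once if a paint bottle or the tape roll is moved by more than 20 mm (distance of any of paint_white, paint_cream, tape from where it was at the start of the episode above 0.02 m).
It also fails if it takes over 67 s, if anything falls off the work surface, if the arm or the gripper's body presses on something with over 40 N, if the wrist force passes 120 N, or if a joint passes its speed limit or range.

ROBOT

A 6-joint arm with a two-finger parallel gripper is mounted at the origin on a cart in front of the work surface, level with it; the furniture and walls round the work are solid. World frame = base frame: x ahead of the robot, y to its left, z up, the work surface at z = 0. Lengths are in mm, angles in rad, forces in N, time in s.
With the tool pointing down it reaches from about 350 to 875 mm from the base axis. Payload 4.2 kg.
Tool frame: the origin (TCP) lies between the finger pads; the fingertips stand 8 mm ahead of it and the grasp point (between the pads) lies 11 mm behind it; z points along the fingers, y is the line along which they close (so a half turn about z gives the same grasp; the last joint's range is limited). The gripper opens to 85 mm and grips with 20 to 120 N. Pads are 22 mm wide; open, the fingers measure 114 mm over their backs; the gripper's body (76 mm by 85 mm) begins 54 mm behind the grasp point. The pads swing forward as they close: fully open they stand 13 mm farther back than shut.
Start: joints at [1.468, 0.385, 0.008, 0, -1.194, -0.259], TCP at [221.191, 584.529, 203.112] pointing down, gripper open.
Joint ranges: [-3.14, 3.14], [-1.21, 2.06], [-1.07, 1.41], [-3.16, 2.05], [-2.99, -0.16], [-3.1, 3.1]. Speed limits (rad/s): [2.79, 2.79, 3.14, 3.14, 3.14, 3.14].

INTERFACE

Orientations are given as a unit quaternion [x, y, z, w].
In Python, from bench import read_state, get_image, camera_params, job_done gives the robot as it stands.
- The arm moves only by the tool drive_tool, never from a script. Its argument "moves" is a list that holds one entry, the list of rows, each a list of 7 numbers: the shift along the tool's x, y, z in m, then the turn, a rotation vector about the tool's x, y, z in rad, then the closure in counts, from 0 (fully open) to 255 (shut). A call has 1 to 8 rows; each row shifts and turns the commanded pose from where the row before left it, along the tool's axes as they then stand; what a row does not reach is not made up. A row lasts 1/12 s, in which the tool goes at most 41.7 mm and 7.16 degrees, less where a joint would pass 70% of its speed; a pose out of reach is approached as far as the arm can. A call is refused whole if a number of a shift passes 0.0417 or a number of a turn 0.125, either way. A call with a gripper value outside its range is refused whole. The fingers move at their own pace and stop on an object; the grip force is fixed at half the most. Time passes only in rows, so rows that do not move let the fingers close. It gives the time, the measured TCP pose, the force and the opening at its end, in the units of the state.
- read_state(): the state, without advancing time (a new reading comes with each control period).
- get_image(name): name is "side" or "top"; returns the picture (384x512x3 uint8, blue, green, red); there is no depth.
- camera_params(name): a dict with "mtx" (3x3 intrinsics, pixels), "dist" ([k1, k2, p1, p2, k3] as OpenCV has them; the pictures are not rectified), "extrinsics" (4x4, takes a point from camera to world coordinates). Camera axes: x right, y up, looking along -z (the intrinsics and any distortion apply to the point x, -y, -z); pixel columns grow to the right and rows downward; lengths in mm; the calibration is good to about 2 mm. A picture is of the moment at which its call begins. camera_params takes no time and is no camera call.
- job_done(): hands the job in, once; it reports no verdict.
The state is a dict: "clock": time; "joints": joint angles; "joint_vel": joint speeds; "joint_efforts": joint torques, N m; "position": TCP position; "ee_rot": TCP orientation; "contact_force": force on the tool from outside, world axes, zero at the start; "wrist_torque": the same for the moment, N m; "gripper_width": finger opening in mm.
Only numpy, scipy, OpenCV 4.12 (cv2) and the standard library are available. Lean on these libraries where they do the work, as an engineer would, in place of code of your own. Each camera call takes 0.05 s, during which the arm holds its last target. There are 200 camera calls.

## Working session

There is one attempt and no reset: what is moved stays moved. The work goes in short steps, Python scripts to look and compute and a tool call to move; the robot and the scene stay as the last step left them, time stands still between calls to the robot, and variables do not carry over. Pictures are saved under pics/ and viewed, on a budget of 10 in all, crops included, one or two more only if the job needs it, and the job is handed in when it is done.

Besides the shell and the picture viewer there is one more tool, called as name(argument=value, ...) on one line, values as JSON. drive_tool: Moves the arm, as the interface text tells. Its arguments: {"type":"object","properties":{"moves":{"type":"array"}},"required":["moves"]}

```bash
mkdir -p pics
python3 - <<'E'
from bench import *
import cv2
for n in("side","top"):
    cv2.imwrite(f"pics/{n}0.png",cv2.resize(get_image(n),(800,600),interpolation=cv2.INTER_CUBIC))
    c=camera_params(n);print(n,c)
print(read_state())
E
```

```text
side {'mtx': array([[401.21637119,   0.        , 251.75575715],
       [  0.        , 401.21637119, 186.25519032],
       [  0.        ,   0.        ,   1.        ]]), 'dist': array([-0.02144693,  0.        ,  0.        ,  0.        ,  0.        ]), 'extrinsics': array([[-9.71251914e-01,  1.00059618e-01, -2.16004149e-01,
         3.30208224e+02],
       [-2.37573143e-01, -4.65060331e-01,  8.52805892e-01,
         1.12899347e+03],
       [-1.51235296e-02,  8.79606140e-01,  4.75462215e-01,
         6.43375703e+02],
       [ 0.00000000e+00,  0.00000000e+00,  0.00000000e+00,
         1.00000000e+00]])}
top {'mtx': array([[431.20174524,   0.        , 254.57070282],
       [  0.        , 431.20174524, 179.82846288],
       [  0.        ,   0.        ,   1.        ]]), 'dist': array([-0.05497593,  0.        ,  0.        ,  0.        ,  0.        ]), 'extrinsics': array([[ 2.53102229e-02,  9.81647659e-01, -1.89016575e-01,
         3.10596571e+02],
       [-9.99542162e-01,  2.17145726e-02, -2.10699808e-02,
         1.50657249e+02],
       [-1.65788832e-02,  1.89463321e-01,  9.81747824e-01,
         1.33878375e+03],
       [ 0.00000000e+00,  0.00000000e+00,  0.00000000e+00,
         1.00000000e+00]])}
{'clock': 0.1, 'joints': array([ 1.46762447e+00,  3.85466709e-01,  6.78192420e-03, -4.56397088e-04,
       -1.19397824e+00, -2.58600604e-01]), 'joint_vel': array([-0.00018833, -0.00256258,  0.00369314,  0.00158878,  0.00272783,
       -0.00088945]), 'joint_efforts': array([-3.65136848e-04, -3.93323064e+01,  1.88928294e+01,  4.19798791e+00,
       -2.61284025e-03,  8.97428180e-06]), 'position': array([220.98487927, 584.02510466, 202.14326089]), 'ee_rot': array([ 9.83669049e-01, -1.79984125e-01, -1.39008030e-04,  9.46997180e-04]), 'contact_force': array([ 0.2525761 , -0.07306783, -0.4932191 ]), 'wrist_torque': array([ 0.00052101,  0.00954785, -0.04228039]), 'gripper_width': 85.54007792875991}
```

View pics/side0.png

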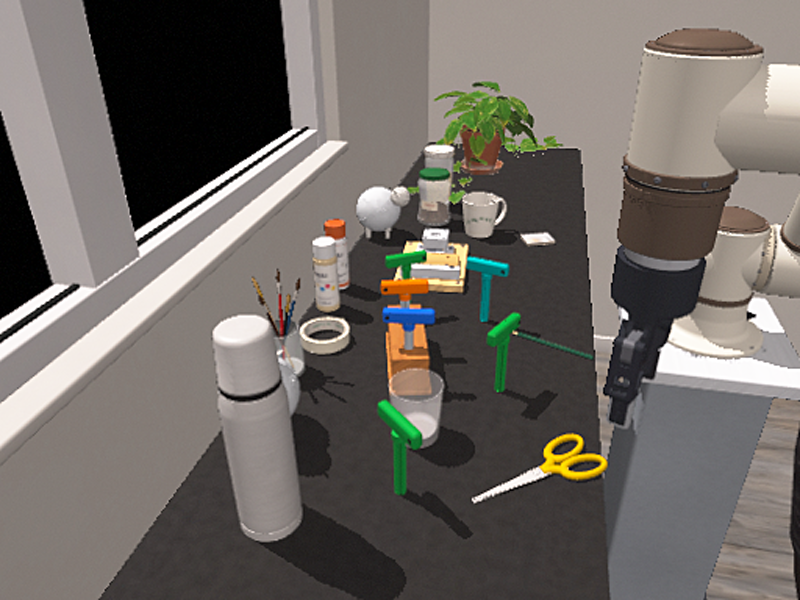

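View pics/top0.png

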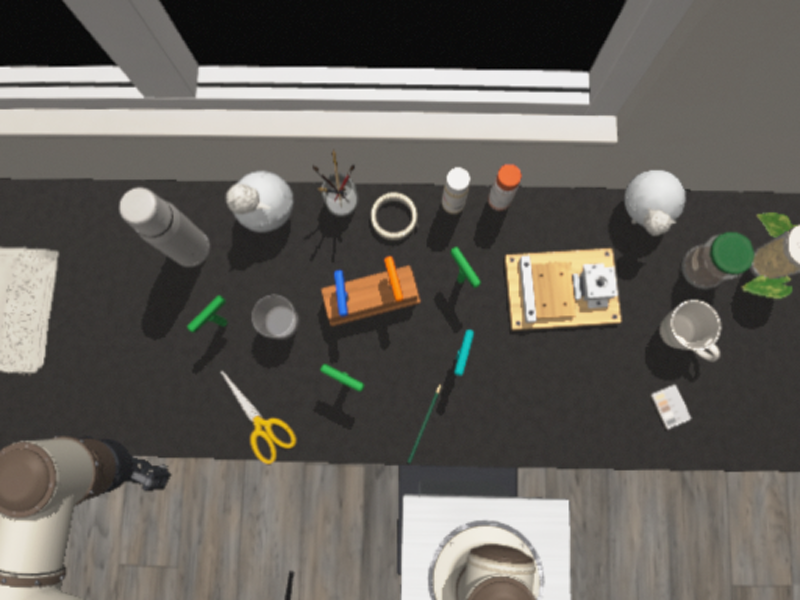

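Top view: stand at about (370,295), with the blue key's bar at (341,292) and the orange bar at (394,278). The fixture is at (563,290) with its hole near (600,282). Orange candidates are the T-handle at (394,278) top / (405,286) side and the bottle cap at (508,177). Only the first has a T-bar in the stand, so I'll confirm it in an enlarged crop. Green and turquoise ones are decoys.

```bash
cat > h.py <<'E'
from bench import *
import cv2,numpy as np
def ray(n,uv):
    c=camera_params(n);E=c["extrinsics"]
    p=cv2.undistortPoints(np.array([[uv]],float),c["mtx"],c["dist"])[0,0]
    d=E[:3,:3]@np.array([p[0],-p[1],-1.]);return E[:3,3],d
def atz(n,uv,z):
    o,d=ray(n,uv);return o+d*(z-o[2])/d[2]
def tri(a,b):
    o1,d1=ray("top",a);o2,d2=ray("side",b)
    s=np.linalg.lstsq(np.c_[d1,-d2],o2-o1,rcond=None)[0]
    p,q=o1+s[0]*d1,o2+s[1]*d2
    return (p+q)/2,np.linalg.norm(p-q)
def proj(n,P):
    c=camera_params(n);E=c["extrinsics"]
    q=(np.atleast_2d(P)-E[:3,3])@E[:3,:3];q=q*[1,-1,-1]
    return cv2.projectPoints(q,np.zeros(3),np.zeros(3),c["mtx"],c["dist"])[0][:,0]
def tile(n,x,y,w=80,h=60,k=5):
    t=cv2.resize(get_image(n)[y:y+h,x:x+w],None,fx=k,fy=k,interpolation=cv2.INTER_CUBIC)
    for i in range(0,w,10): cv2.line(t,(i*k,0),(i*k,5 if i%20 else 12),(255,0,255),1)
    for i in range(0,h,10): cv2.line(t,(0,i*k),(5 if i%20 else 12,i*k),(255,0,255),1)
    return t
E
python3 - <<'E'
from h import *
cv2.imwrite("pics/c1.png",np.vstack([np.hstack([tile("top",200,155),tile("top",320,155)]),np.hstack([tile("side",225,165),tile("side",240,140)])]))
E
```

```text
(no output)
```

View pics/c1.png

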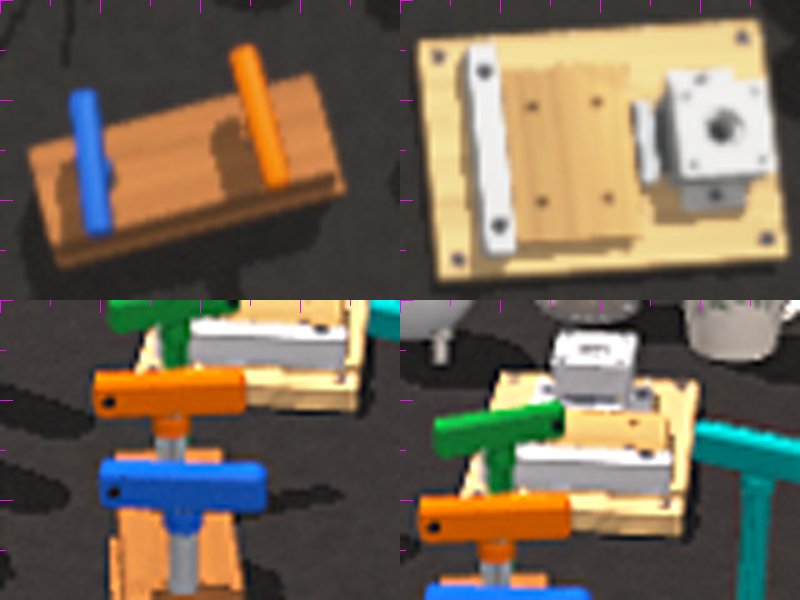

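The crop confirms it: the only orange T-handle stands in the stand, with its bar ends at native top (248,164)–(255,192). The blue key is in the other hole. The hole mouth is at native (384.3,180.3).

```bash
cat > fit.py <<'E'
from h import *
from scipy.optimize import least_squares
def bar(n,lo=(5,150,90),hi=(16,255,255)):
    x,y,w,h=(235,155,40,45) if n=="top" else (240,170,40,22)
    m=cv2.inRange(cv2.cvtColor(get_image(n)[y:y+h,x:x+w],cv2.COLOR_BGR2HSV),lo,hi)
    return m,(x,y)
E
python3 - <<'E'
from h import *
f=lambda X,Y,ox,oy:((X+.5)/5-.5+ox,(Y+.5)/5-.5+oy)
T=lambda p,z:atz("top",f(p[0],p[1],200,155),z)
F=lambda p,z:atz("top",f(p[0]-400,p[1],320,155),z)
a,b=T((243,46),140),T((277,184),140);c,d=T((84,92),140),T((99,234),140)
print("orange",a,b,(a+b)/2,np.linalg.norm(a-b),np.arctan2(*(a-b)[1::-1]))
print("blue",(c+d)/2,np.linalg.norm(c-d),np.arctan2(*(c-d)[1::-1]))
S=[T(p,70) for p in((28,147),(312,75),(337,177),(55,247))]
print("stand",sum(S)/4,[np.linalg.norm(S[i]-S[i-1]) for i in range(4)],S)
B=[F(p,18) for p in((418,40),(762,20),(789,252),(438,281))]
print("board",sum(B)/4,[np.linalg.norm(B[i]-B[i-1]) for i in range(4)],B)
K=[F(p,60) for p in((667,71),(762,66),(774,172),(676,182))]
print("block",sum(K)/4,[np.linalg.norm(K[i]-K[i-1]) for i in range(4)])
print("hole",F((723,128),60))
yb=(B[0]+B[3]-B[1]-B[2]);yaw=np.arctan2(-yb[0],yb[1]);print("fix yaw",yaw)
R=lambda v:np.array([v[0]*np.cos(yaw)-v[1]*np.sin(yaw),v[0]*np.sin(yaw)+v[1]*np.cos(yaw),0])
# side: bar centre face of orange, lower-left tile origin 225,165
o=tri(((f(260,115,200,155))),f(172,80,225,165));print("tri bar top mid",o)
print("tri hole",tri(f(323,128,320,155),f(194,49,240,140)))
E
```

```text
orange [587.55876198 195.73935419 140.        ] [508.23506333 174.33541847 140.        ] [547.89691266 185.03738633 140.        ] 82.16068179115905 0.26355363843657764
blue [518.14118333 279.57460436 140.        ] 82.14462590474832 0.14499671642487802
stand [532.30736652 232.17901461  70.        ] [np.float64(62.93531613456828), np.float64(175.95165001434864), np.float64(64.01183219408102), np.float64(172.90026136109938)] [array([538.86150094, 325.63826071,  70.        ]), array([586.71866617, 156.31999566,  70.        ]), array([524.81144698, 140.04084109,  70.        ]), array([478.83785198, 306.71696098,  70.        ])]
board [ 558.92945131 -149.50786486   18.        ] [np.float64(152.29836309187195), np.float64(217.91944261012574), np.float64(147.5140139271199), np.float64(218.38497887900752)] [array([624.74013094, -35.10397064,  18.        ]), array([ 642.57384472, -252.29246509,   18.        ]), array([ 495.51895919, -263.92195125,   18.        ]), array([472.88487039, -46.71307246,  18.        ])]
block [ 567.67196967 -211.54303946   60.        ] [np.float64(68.30085752976719), np.float64(58.23109545159806), np.float64(65.42408088657953), np.float64(59.881417217483076)]
hole [ 564.31838306 -213.37845561   60.        ]
fix yaw 0.09289039076024143
tri bar top mid (array([548.45538282, 185.08204949, 136.95288963]), np.float64(0.41068719499266265))
tri hole (array([ 565.54286541, -213.15823265,   60.52630434]), np.float64(2.6214279404408916))
```

drive_tool(moves=[[[0.0344,0.0198,0,0,0,0,0],[0.0344,0.0198,0,0,0,0,0],[0.0344,0.0198,0,0,0,0,0],[0.0344,0.0198,0,0,0,0,0],[0.0344,0.0198,0,0,0,0,0],[0.0344,0.0198,0,0,0,0,0],[0.0344,0.0198,0,0,0,0,0],[0.0344,0.0198,0,0,0,0,0]]])

```text
clock: 0.97
position: [423.3, 337.3, 203.4]
ee_rot: [0.984, -0.18, 0.0, -0.0]
contact_force: [0.7, 0.4, 0.4]
gripper_width: 85.5
```

drive_tool(moves=[[[0.0344,0.0198,0,0,0,0,0],[0.0344,0.0198,0,0,0,0,0],[0.0344,0.0198,0,0,0,0,0],[0.0344,0.0198,0,0,0,0,0],[0.0344,0.0198,0,0,0,0,0],[0,0,0,0,0,-0.125,0],[0,0,0,0,0,-0.125,0],[0,0,0,0,0,-0.125,0]]])

```text
clock: 1.63
position: [548.8, 184.4, 202.8]
ee_rot: [1.0, 0.009, -0.0, 0.0]
contact_force: [-0.4, 0.7, -0.2]
gripper_width: 85.2
```

drive_tool(moves=[[[0,0,0,0,0,-0.125,0],[0,0,0,0,0,-0.125,0],[0,0,0,0,0,0,0],[0,0,0,0,0,0,0]]])

```text
clock: 1.97
position: [548.3, 185.5, 203.1]
ee_rot: [0.992, 0.13, -0.0, -0.0]
contact_force: [-0.7, -1.0, -0.3]
gripper_width: 85.3
```

drive_tool(moves=[[[0,0,0.03,0,0,0,0],[0,0,0.03,0,0,0,0],[0,0,0.017,0,0,0,0],[0,0,0,0,0,0,0],[0,0,0,0,0,0,140],[0,0,0,0,0,0,140],[0,0,0,0,0,0,140],[0,0,0,0,0,0,140]]])

```text
clock: 2.63
position: [549.2, 186.0, 127.8]
ee_rot: [0.991, 0.131, 0.001, -0.001]
contact_force: [0.4, 0.1, 0.8]
gripper_width: 39.2
```

Run:
```python
from h import *
print(read_state())
cv2.imwrite("pics/g1.png",np.hstack([tile("top",220,150,50,60,8),tile("side",220,140,50,60,8)]))
```

```text
{'clock': 2.6333, 'joints': array([ 6.05932617e-01,  3.71336409e-01, -2.14969708e-01,  2.85449381e-04,
       -9.81329259e-01,  1.22760188e+00]), 'joint_vel': array([ 0.00164091,  0.00303741, -0.00951824, -0.00344657,  0.00292604,
        0.00271919]), 'joint_efforts': array([ 7.46942736e-03, -3.63773203e+01,  1.68868661e+01,  3.76064882e+00,
        3.26805646e-03, -3.62206396e-03]), 'position': array([549.21404816, 186.03563786, 127.76107481]), 'ee_rot': array([ 9.91371867e-01,  1.31069861e-01,  1.46008899e-03, -6.16559316e-04]), 'contact_force': array([0.43545673, 0.08922791, 0.75469563]), 'wrist_torque': array([-0.02215344,  0.00040551, -0.02526822]), 'gripper_width': 39.22439767132242}
```

View pics/g1.png

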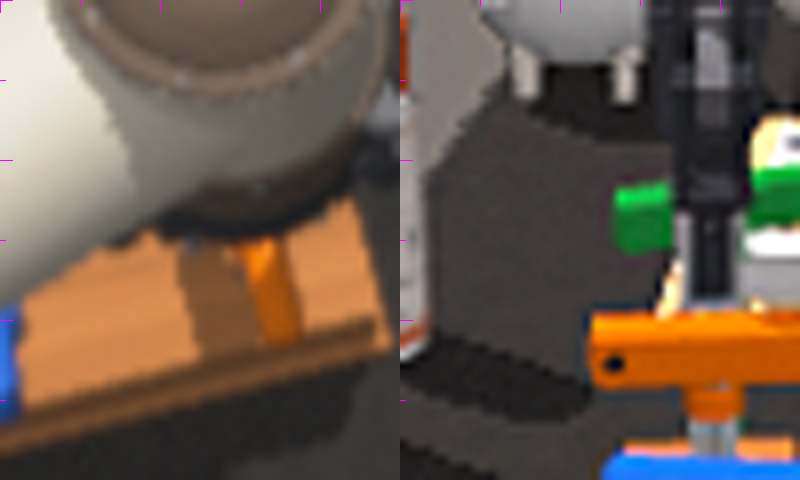

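Run:
```python
from h import *
for d in(-25,25):
  for z in(120,130,140): print(d,z,(proj("side",[549-.26*d,186+.966*d,z])-[220,140])*8+[400,0], (proj("top",[549-.26*d,186+.966*d,z])-[220,150])*8)
print((proj("side",[[548,185,140],[548,185,116]])-[220,140])*8+[400,0])
```

```text
-25 120 [[708.00619352 335.84174531]] [[318.79365976 211.60669637]]
-25 130 [[707.80113983 310.43323971]] [[318.66602585 206.09207195]]
-25 140 [[707.59419012 284.80809236]] [[318.53633183 200.4889703 ]]
25 120 [[713.63546523 405.18074963]] [[183.80196776 244.11602531]]
25 130 [[713.4473603 379.0377409]] [[182.59846381 238.8541569 ]]
25 140 [[713.25741005 352.66205219]] [[181.37565042 233.50775183]]
[[713.89083255 317.00746111]
 [714.32832361 378.99637921]]
```

Run:
```python
from h import *
print(proj("side",[[221,584,203],[221,584,195]])*1.5625,proj("top",[[221,584,195]])*1.5625)
s=read_state();print(s["clock"],s["position"],s["gripper_width"])
cv2.imwrite("pics/s2.png",tile("side",205,80,100,110,5)); cv2.imwrite("pics/s2.png",np.hstack([tile("side",205,80,80,110,5),tile("top",200,120,80,110,5)]))
```

```text
[[625.82036269 430.02172202]
 [624.57051778 435.91917277]] [[149.04421053 457.31718912]]
2.7333 [548.81490022 185.80642372 127.23804985] 38.73751548263822
```

View pics/s2.png

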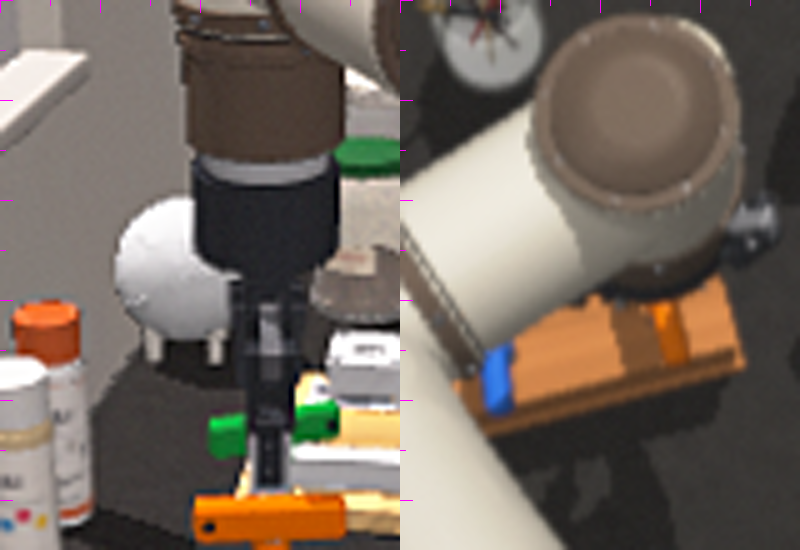

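Run:
```python
from h import *
for z in(120,160,200,250,300,350): print(z,(proj("side",[549,186,z])-[205,80])*5,(proj("top",[549,186,z])-[200,120])*5+[400,0])
for d in(-45,45):
  for z in(140,170): print(d,z,(proj("side",[549-.26*d,186+.966*d,z])-[205,80])*5,(proj("top",[549-.26*d,186+.966*d,z])-[200,120])*5+[400,0])
```

```text
120 [[269.22793654 531.13630688]] [[657.08462615 292.40745839]]
160 [[268.72832462 465.85881846]] [[655.38157483 278.6064291 ]]
200 [[268.20919746 398.25338237]] [[653.56370908 263.87436634]]
250 [[267.53119586 310.29499898]] [[651.11150229 244.00057646]]
300 [[266.81874043 218.27412981]] [[648.43376819 222.29769925]]
350 [[266.06935887 121.92959891]] [[645.49799986 198.50189448]]
-45 140 [[265.90757786 461.96659794]] [[733.31711068 267.06583814]]
-45 170 [[265.50120489 413.65865026]] [[733.90959489 256.0173252 ]]
45 140 [[272.28445437 538.37160269]] [[579.01917989 304.21008491]]
45 170 [[271.93600702 487.41823152]] [[575.80177659 294.05543831]]
```

The arm hides much of the grasp in both views. I'll close gently and let the stopping width say what the pads meet: 16 mm for the bar, 21 mm for the collar, 0 for a miss.

drive_tool(moves=[[[0,0,0,0,0,0,170],[0,0,0,0,0,0,190],[0,0,0,0,0,0,255],[0,0,0,0,0,0,255],[0,0,0,0,0,0,255],[0,0,0,0,0,0,255]]])

```text
clock: 3.38
position: [548.3, 185.5, 126.1]
ee_rot: [0.991, 0.131, -0.0, 0.0]
contact_force: [-0.4, -0.9, 0.2]
gripper_width: 0.3
```

Run:
```python
from h import *
s=read_state();print(s)
cv2.imwrite("pics/s3.png",np.hstack([tile("side",215,100,80,90,5),tile("top",200,130,80,90,5)]))
```

```text
{'clock': 3.3833, 'joints': array([ 6.05897475e-01,  3.73091255e-01, -2.16914016e-01,  2.00098130e-05,
       -9.80897126e-01,  1.22809270e+00]), 'joint_vel': array([-0.00140829, -0.00029367,  0.00078983, -0.00184342,  0.00118777,
       -0.00067759]), 'joint_efforts': array([-7.29490171e-05, -3.66206753e+01,  1.68538857e+01,  3.74453634e+00,
       -7.96522818e-04, -7.26335156e-05]), 'position': array([548.33261381, 185.48859801, 126.06546314]), 'ee_rot': array([ 9.91352881e-01,  1.31222946e-01, -4.33837072e-05,  3.16180361e-05]), 'contact_force': array([-0.36870522, -0.8681249 ,  0.23955137]), 'wrist_torque': array([ 0.00704197, -0.01530826,  0.01004956]), 'gripper_width': 0.3115141145733299}
```

View pics/s3.png

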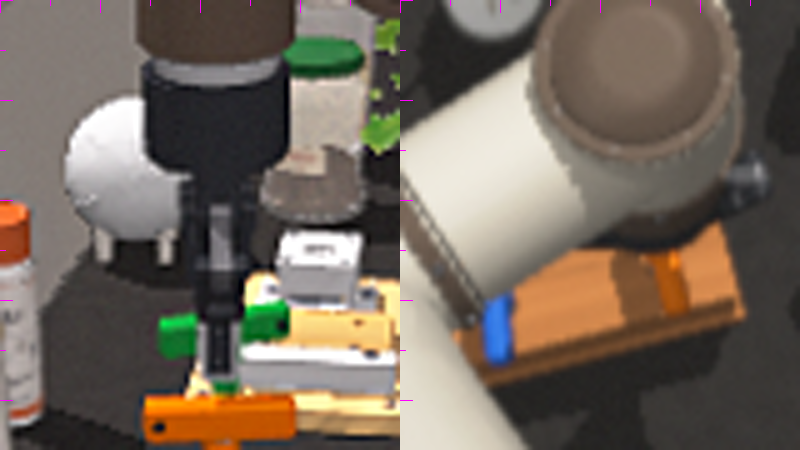

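Closing to 0.3 mm means a miss. The side view shows the closed fingertips at native (259,176), above or behind the bar, so the tool is about 35 mm from where I assumed. I'll check the tool frame by triangulating the fingertips in the start pictures.

Run:
```python
from h import *
a=cv2.imread("pics/side0.png")[290:440,590:690];b=cv2.imread("pics/top0.png")[420:520,80:180]
a=cv2.resize(a,(400,600));b=cv2.resize(b,(400,400))
b=np.vstack([b,np.zeros((200,400,3),np.uint8)])
cv2.imwrite("pics/z0.png",np.hstack([a,b]))
for n,o,k in(("side",(590,290),4),("top",(80,420),4)):
  for d in(-43,0,43):
    for z in (195,208,260):
      P=[221-.354*d,584.2-.935*d,z]
      print(n,d,z,((proj(n,P)[0]+.5)*1.5625-.5-o)*k)
```

```text
side -43 195 [ 87.85710871 682.91344182]
side -43 208 [ 95.92503753 643.5093357 ]
side -43 260 [129.79115154 477.49708842]
side 0 195 [139.46457581 585.30646391]
side 0 208 [147.61954577 546.82474023]
side 0 260 [181.76106809 385.13926071]
side 43 195 [186.34077214 496.47752424]
side 43 208 [194.52984097 458.92348616]
side 43 260 [228.73280992 301.52365204]
top -43 195 [186.53636558 109.66358381]
top -43 208 [173.75684546 111.24512724]
top -43 260 [119.65207813 117.92415038]
top 0 195 [276.83523864 150.37560489]
top 0 208 [265.00550445 152.43840637]
top 0 260 [214.89920056 161.16119872]
top 43 195 [368.07813117 191.32874056]
top 43 208 [357.22417379 193.87948041]
top 43 260 [311.23136698 204.67565112]
```

View pics/z0.png

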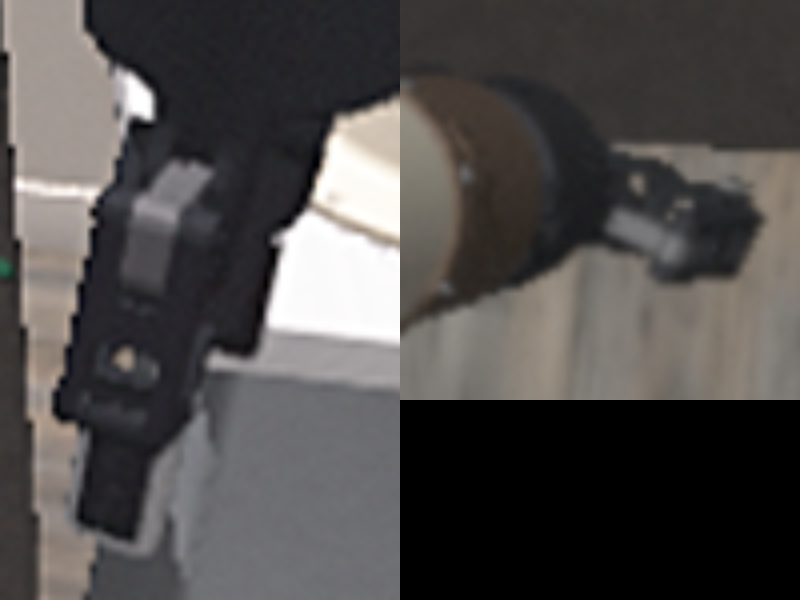

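In the start pictures the near fingertip is at crop (110,540), against a predicted row of 643. In the last picture the shut tips are at native row 175.6, which on the key's axis means z≈152 rather than 118. Both give the same result: the fingers really end about 33 mm higher than the reported TCP implies, while the lateral position agrees. I'll open, go down 33 mm in steps and grip, again checking the stopping width.

drive_tool(moves=[[[0,0,0,0,0,0,60],[0,0,0,0,0,0,60],[0,0,0,0,0,0,60],[0,0,0,0,0,0,60],[0,0,0,0,0,0,60],[0,0,0.005,0,0,0,60],[0,0,0.005,0,0,0,60]]])

```text
clock: 4.07
position: [548.5, 185.6, 116.0]
ee_rot: [0.991, 0.131, 0.0, -0.0]
contact_force: [-0.1, 0.8, -1.0]
gripper_width: 65.5
```

drive_tool(moves=[[[0,0,0.006,0,0,0,60],[0,0,0.006,0,0,0,60],[0,0,0.006,0,0,0,60],[0,0,0.005,0,0,0,60],[0,0,0,0,0,0,60]]])

```text
clock: 4.48
position: [547.5, 185.0, 91.4]
ee_rot: [0.991, 0.131, -0.001, 0.001]
contact_force: [-0.5, -0.2, 0.7]
gripper_width: 65.8
```

Run:
```python
from h import *
s=read_state();print(s["position"],s["contact_force"],s["gripper_width"],s["wrist_torque"])
cv2.imwrite("pics/s4.png",np.hstack([tile("side",215,120,80,100,5),tile("top",200,130,80,100,5)]))
```

```text
[547.45775262 185.01936297  91.44179609] [-0.47464993 -0.20538963  0.68964723] 65.80437444296466 [-0.04341127 -0.01154562  0.00156552]
```

View pics/s4.png

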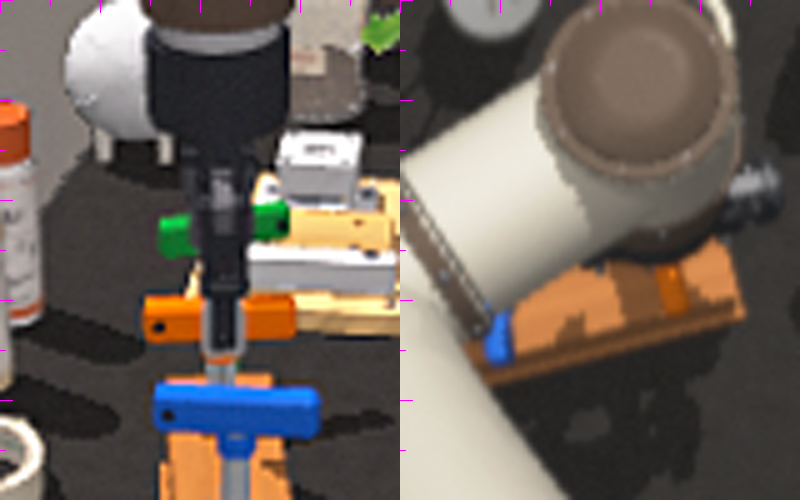

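The near finger now overlaps the bar at tile (222,300–357), with the bar between the fingers. I'll raise 4 mm to keep the tips off the collar, then close.

drive_tool(moves=[[[0,0,-0.004,0,0,0,60],[0,0,0,0,0,0,150],[0,0,0,0,0,0,190],[0,0,0,0,0,0,215],[0,0,0,0,0,0,255],[0,0,0,0,0,0,255],[0,0,0,0,0,0,255],[0,0,0,0,0,0,255]]])

```text
clock: 5.25
position: [548.7, 185.6, 97.6]
ee_rot: [0.991, 0.131, 0.0, -0.0]
contact_force: [-0.0, -1.0, 1.9]
gripper_width: 14.1
```

drive_tool(moves=[[[0,0,-0.02,0,0,0,255],[0,0,-0.03,0,0,0,255],[0,0,-0.035,0,0,0,255],[0,0,-0.035,0,0,0,255],[0,0,-0.035,0,0,0,255],[0,0,0,0,0,0,255]]])

```text
clock: 5.75
position: [551.8, 186.8, 260.1]
ee_rot: [0.991, 0.132, 0.007, -0.002]
contact_force: [0.9, 0.5, -0.0]
gripper_width: 14.6
```

Run:
```python
from h import *
s=read_state();print(s["position"],s["contact_force"],s["gripper_width"],s["wrist_torque"])
cv2.imwrite("pics/s5.png",np.hstack([tile("side",215,90,80,120,5),tile("top",200,120,80,120,5)]))
```

```text
[551.83378297 186.75910288 260.05331933] [ 0.92352252  0.47599528 -0.02300473] 14.57290046438262 [-0.00533649 -0.21137989  0.05889186]
```

View pics/s5.png

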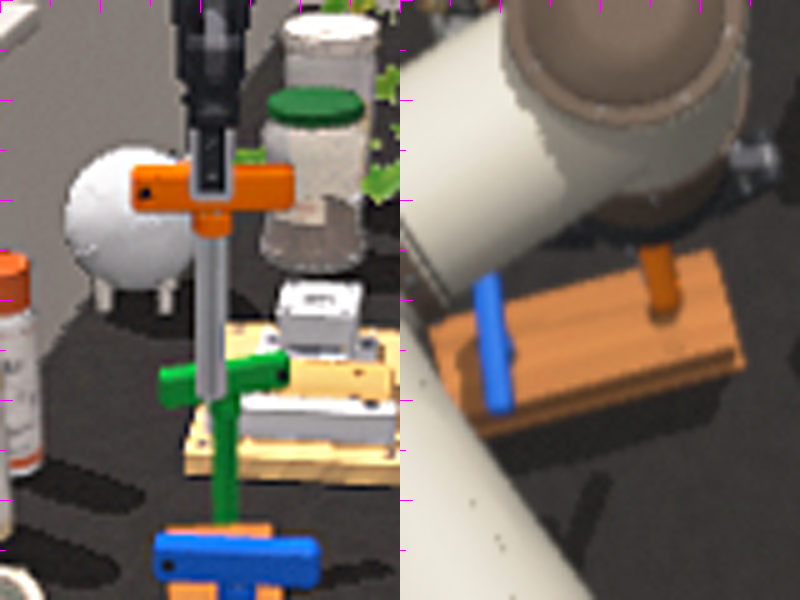

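drive_tool(moves=[[[-0.004,0.0177,0,0,0,0,255],[-0.008,0.0354,0,0,0,0,255],[-0.008,0.0354,0,0,0,0,255],[-0.008,0.0354,0,0,0,0,255],[-0.008,0.0354,0,0,0,0,255],[-0.008,0.0354,0,0,0,0,255],[-0.008,0.0354,0,0,0,0,255],[-0.008,0.0354,0,0,0,0,255]]])

```text
clock: 6.52
position: [557.8, -88.0, 249.3]
ee_rot: [0.991, 0.131, -0.003, -0.001]
contact_force: [0.5, 0.2, -0.6]
gripper_width: 14.3
```

drive_tool(moves=[[[-0.008,0.0354,0,0,0,0,255],[-0.008,0.0354,0,0,0,0,255],[-0.0075,0.0354,0,0,0,0,255],[-0.004,0.0175,0,0,0,0,255],[0,0,0,0,0,0,255],[0,0,0,0,0,0,255]]])

```text
clock: 7.02
position: [563.7, -213.6, 249.0]
ee_rot: [0.992, 0.13, -0.003, -0.001]
contact_force: [0.1, 0.4, -1.4]
gripper_width: 14.3
```

drive_tool(moves=[[[0,0,0.025,0,0,0,255],[0,0,0.03,0,0,0,255],[0,0,0.023,0,0,0,255],[0,0,0,0,0,0,255],[0,0,0,0,0,0,255]]])

```text
clock: 7.43
position: [564.1, -212.0, 172.5]
ee_rot: [0.991, 0.132, -0.002, -0.0]
contact_force: [0.1, 1.0, -1.0]
gripper_width: 14.6
```

Run:
```python
from h import *
s=read_state();print(s["position"],s["ee_rot"],s["contact_force"],s["gripper_width"],s["wrist_torque"],s["joints"])
z=s["position"][2]-97.3+10
print("tip exp",z,(proj("side",[[564.5,-213.3,z],[564.5,-213.3,60]])-[250,110])*8,(proj("top",[[564.5,-213.3,z],[564.5,-213.3,60]])-[360,140])*8+[400,0])
cv2.imwrite("pics/s6.png",np.hstack([tile("side",250,110,50,60,8),tile("top",360,140,50,60,8)]))
```

```text
[ 564.10626241 -211.95689707  172.48255453] [ 9.91248950e-01  1.31985700e-01 -2.25225358e-03 -4.70794241e-04] [ 0.11535362  0.98867572 -1.03024426] 14.587000954192426 [ 0.03521896 -0.12197377  0.01981844] [-9.09847061e-02  3.71771082e-01 -9.16326548e-02  8.87474075e-05
 -1.11199377e+00  1.92648613e+00]
tip exp 85.18255453256823 [[233.21874752 265.83410241]
 [232.28158275 316.87304056]] [[612.21963114 308.28963414]
 [593.37793165 321.12316172]]
```

View pics/s6.png

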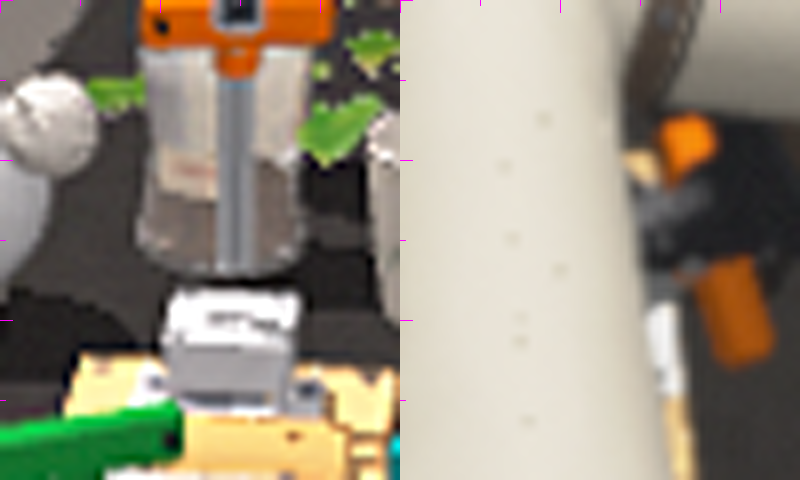

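Run:
```python
from h import *
c=np.array([564.5,-213.3]);ux=np.array([.966,.26]);uy=np.array([-.26,.966])
for sx in(42,-42):
  for sy in(8,-8):
    for z in(215,191):
      p=c+sx*ux+sy*uy;print(sx,sy,z,((proj("top",[[*p,z]])-[360,140])*8+[400,0])[0].round())
```

```text
42 8 215 [662. 120.]
42 8 191 [641. 137.]
42 -8 215 [707. 109.]
42 -8 191 [686. 127.]
-42 8 215 [737. 359.]
-42 8 191 [714. 372.]
-42 -8 215 [782. 348.]
-42 -8 191 [759. 361.]
```

Tip at side (235,270), against a prediction of (233,266), and the bar's corners in the top view match to about 1–2 mm. Key is upright above the hole, so I'll go down gently.

drive_tool(moves=[[[0,0,0.01,0,0,0,255],[0,0,0.01,0,0,0,255],[0,0,0.003,0,0,0,255],[0,0,0.002,0,0,0,255],[0,0,0.002,0,0,0,255],[0,0,0,0,0,0,255]]])

```text
clock: 8.03
position: [565.0, -213.1, 146.8]
ee_rot: [0.991, 0.131, -0.0, -0.0]
contact_force: [0.3, -0.1, -1.0]
gripper_width: 14.3
```

drive_tool(moves=[[[0,0,0.001,0,0,0,255],[0,0,0.001,0,0,0,255],[0,0,0.001,0,0,0,255],[0,0,0.001,0,0,0,255]]])

```text
clock: 8.37
position: [565.2, -213.1, 143.2]
ee_rot: [0.991, 0.131, 0.0, 0.0]
contact_force: [0.4, -0.7, -1.6]
gripper_width: 14.5
```

drive_tool(moves=[[[0,0,0.001,0,0,0,255],[0,0,0.001,0,0,0,255],[0,0,0.001,0,0,0,255],[0,0,0.001,0,0,0,255]]])

```text
clock: 8.7
position: [565.1, -213.1, 139.0]
ee_rot: [0.991, 0.131, 0.0, 0.0]
contact_force: [-0.1, 0.2, -1.1]
gripper_width: 14.0
```

drive_tool(moves=[[[0,0,0.001,0,0,0,255],[0,0,0.001,0,0,0,255],[0,0,0.001,0,0,0,255]]])

```text
clock: 8.95
position: [565.1, -213.1, 136.1]
ee_rot: [0.991, 0.131, 0.0, 0.0]
contact_force: [-0.5, -0.3, -1.5]
gripper_width: 14.4
```

drive_tool(moves=[[[0,0,0.002,0,0,0,255],[0,0,0.002,0,0,0,255],[0,0,0.002,0,0,0,255],[0,0,0.002,0,0,0,255],[0,0,0,0,0,0,255]]])

```text
clock: 9.37
position: [565.0, -213.1, 127.6]
ee_rot: [0.991, 0.131, -0.0, -0.0]
contact_force: [-0.1, 0.0, -2.3]
gripper_width: 14.2
```

drive_tool(moves=[[[0,0,0.001,0,0,0,255],[0,0,0.001,0,0,0,255],[0,0,0.001,0,0,0,255],[0,0,0.001,0,0,0,255]]])

```text
clock: 9.7
position: [565.1, -213.1, 124.1]
ee_rot: [0.991, 0.131, 0.0, 0.0]
contact_force: [0.6, -0.4, -1.8]
gripper_width: 14.6
```

drive_tool(moves=[[[0,0,0.001,0,0,0,255],[0,0,0.001,0,0,0,255],[0,0,0,0,0,0,255]]])

```text
clock: 9.95
position: [565.1, -213.1, 121.9]
ee_rot: [0.991, 0.131, -0.0, -0.0]
contact_force: [-0.1, -0.3, -2.1]
gripper_width: 14.1
```

drive_tool(moves=[[[0,0,0.001,0,0,0,255],[0,0,0.0005,0,0,0,255],[0,0,0,0,0,0,255]]])

```text
clock: 10.2
position: [565.1, -213.1, 120.5]
ee_rot: [0.991, 0.131, -0.0, 0.0]
contact_force: [-0.5, -0.4, -1.8]
gripper_width: 14.1
```

drive_tool(moves=[[[0,0,0.0005,0,0,0,255],[0,0,0.0005,0,0,0,255],[0,0,0,0,0,0,255]]])

```text
clock: 10.45
position: [565.1, -213.1, 119.6]
ee_rot: [0.991, 0.131, -0.0, 0.0]
contact_force: [-0.1, 0.2, -1.2]
gripper_width: 14.6
```

drive_tool(moves=[[[0,0,0.0005,0,0,0,255],[0,0,0.0005,0,0,0,255],[0,0,0,0,0,0,255]]])

```text
clock: 10.7
position: [565.4, -213.2, 119.3]
ee_rot: [0.991, 0.131, 0.0, 0.0]
contact_force: [-0.1, 0.4, 1.5]
gripper_width: 14.3
```

drive_tool(moves=[[[0,0,0.0005,0,0,0,255],[0,0,0,0,0,0,255]]])

```text
clock: 10.87
position: [565.6, -213.2, 119.1]
ee_rot: [0.991, 0.131, 0.001, 0.0]
contact_force: [0.3, 0.3, 4.7]
gripper_width: 14.3
```

drive_tool(moves=[[[0,0,0.0005,0,0,0,255],[0,0,0,0,0,0,255]]])

```text
clock: 11.03
position: [565.8, -213.3, 119.0]
ee_rot: [0.991, 0.131, 0.001, 0.001]
contact_force: [-0.7, 1.2, 6.0]
gripper_width: 14.5
```

drive_tool(moves=[[[0,0,0,0,0,0.05,255],[0,0,0,0,0,0.05,255],[0,0,0,0,0,0.05,255],[0,0,0,0,0,0,255]]])

```text
clock: 11.37
position: [566.0, -213.4, 119.2]
ee_rot: [0.998, 0.056, 0.001, 0.001]
contact_force: [-1.1, 0.1, 6.5]
gripper_width: 14.5
```

drive_tool(moves=[[[0,0,0,0,0,0.05,255],[0,0,0,0,0,0.05,255],[0,0,0,0,0,0.05,255],[0,0,0,0,0,0,255]]])

```text
clock: 11.7
position: [566.1, -213.5, 119.2]
ee_rot: [1.0, -0.019, 0.001, 0.001]
contact_force: [-0.7, -0.8, 7.2]
gripper_width: 14.6
```

drive_tool(moves=[[[0,0,0,0,0,0.05,255],[0,0,0,0,0,0.05,255],[0,0,0,0,0,0.05,255],[0,0,0,0,0,0,255]]])

```text
clock: 12.03
position: [566.0, -213.6, 119.1]
ee_rot: [0.996, -0.094, 0.001, 0.001]
contact_force: [-0.6, -0.6, 5.7]
gripper_width: 14.6
```

drive_tool(moves=[[[0,0,0,0,0,0.05,255],[0,0,0,0,0,0.05,255],[0,0,0,0,0,0.05,255],[0,0,0,0,0,0,255]]])

```text
clock: 12.37
position: [565.9, -213.6, 119.0]
ee_rot: [0.986, -0.168, 0.001, 0.0]
contact_force: [-0.9, -0.5, 5.3]
gripper_width: 14.0
```

drive_tool(moves=[[[0,0,0,0,0,0.05,255],[0,0,0,0,0,0.05,255],[0,0,0,0,0,0.05,255],[0,0,0,0,0,0,255]]])

```text
clock: 12.7
position: [565.2, -213.3, 117.3]
ee_rot: [0.97, -0.241, 0.0, 0.0]
contact_force: [0.7, -1.8, -0.7]
gripper_width: 14.3
```

drive_tool(moves=[[[0,0,0,0,0,0.05,255],[0,0,0,0,0,0.05,255],[0,0,0,0,0,0,255]]])

```text
clock: 12.95
position: [565.1, -213.4, 117.1]
ee_rot: [0.957, -0.289, -0.0, 0.0]
contact_force: [0.9, -1.5, -1.1]
gripper_width: 14.4
```

Run:
```python
from bench import *
s=read_state();print(s["position"],s["contact_force"],s["wrist_torque"],s["joints"])
```

```text
[ 565.08308858 -213.36358723  117.13490457] [ 0.90696785 -1.51461798 -1.12084767] [-0.76723844 -0.17326748  0.00337692] [-9.30920187e-02  4.21228318e-01 -1.64404371e-01  4.08550100e-04
 -9.85334275e-01  1.07721032e+00]
```

Dropped in at about 0.7 rad (z 119→117.2, force back to the free value). Pushing down to home.

drive_tool(moves=[[[0,0,0.001,0,0,0,255],[0,0,0.001,0,0,0,255],[0,0,0.001,0,0,0,255],[0,0,0,0,0,0,255]]])

```text
clock: 13.28
position: [565.1, -213.2, 114.3]
ee_rot: [0.957, -0.289, -0.0, 0.0]
contact_force: [0.8, -2.7, -0.9]
gripper_width: 14.2
```

drive_tool(moves=[[[0,0,0.001,0,0,0,255],[0,0,0.001,0,0,0,255],[0,0,0.001,0,0,0,255],[0,0,0,0,0,0,255]]])

```text
clock: 13.62
position: [565.1, -213.2, 111.5]
ee_rot: [0.957, -0.289, 0.0, 0.0]
contact_force: [0.3, -3.5, -0.7]
gripper_width: 14.4
```

drive_tool(moves=[[[0,0,0.001,0,0,0,255],[0,0,0.0005,0,0,0,255],[0,0,0,0,0,0,255]]])

```text
clock: 13.87
position: [565.1, -213.1, 110.1]
ee_rot: [0.957, -0.289, 0.0, 0.0]
contact_force: [0.6, -3.2, 0.0]
gripper_width: 14.5
```

drive_tool(moves=[[[0,0,0.0005,0,0,0,255],[0,0,0.0005,0,0,0,255],[0,0,0,0,0,0,255]]])

```text
clock: 14.12
position: [565.3, -213.2, 109.6]
ee_rot: [0.957, -0.289, 0.0, 0.0]
contact_force: [0.1, -3.5, 1.8]
gripper_width: 14.2
```

drive_tool(moves=[[[0,0,0.0005,0,0,0,255],[0,0,0,0,0,0,255],[0,0,0,0,0,0,255]]])

```text
clock: 14.37
position: [565.5, -213.3, 109.5]
ee_rot: [0.957, -0.289, 0.001, 0.0]
contact_force: [0.4, -2.1, 4.5]
gripper_width: 14.2
```

drive_tool(moves=[[[0,0,0,0,0,0.04,255],[0,0,0,0,0,0.04,255],[0,0,0,0,0,0.04,255],[0,0,0,0,0,0.04,255],[0,0,0,0,0,0.04,255],[0,0,0,0,0,0,255]]])

```text
clock: 14.87
position: [565.5, -213.3, 109.5]
ee_rot: [0.923, -0.384, 0.001, 0.0]
contact_force: [0.3, -2.6, 5.3]
gripper_width: 14.6
```

```bash
cat > st.py <<'E'
from bench import *
import numpy as np
s=read_state();q=s["ee_rot"]
print(s["clock"],s["position"].round(2),"f",s["contact_force"].round(2),"t",s["wrist_torque"].round(3),"yaw",round(2*np.arctan2(q[1],q[0]),4),"j6",s["joints"][5].round(3),"eff6",s["joint_efforts"][5].round(3),s["gripper_width"].round(1))
E
python3 st.py
```

```text
Traceback (most recent call last):
  File "st.py", line 4, in <module>
    print(s["clock"],s["position"].round(2),"f",s["contact_force"].round(2),"t",s["wrist_torque"].round(3),"yaw",round(2*np.arctan2(q[1],q[0]),4),"j6",s["joints"][5].round(3),"eff6",s["joint_efforts"][5].round(3),s["gripper_width"].round(1))
                                                                                                                                                                                                                     ^^^^^^^^^^^^^^^^^^^^^^^^
AttributeError: 'float' object has no attribute 'round'
```

```bash
sed -i 's/,s\["gripper_width"\].round(1)//' st.py; python3 st.py
```

```text
14.8667 [ 565.49 -213.33  109.51] f [ 0.25 -2.59  5.3 ] t [-1.162  0.2    0.038] yaw -0.7876 j6 0.876 eff6 -0.264
```

drive_tool(moves=[[[0,0,0,0,0,0.04,255],[0,0,0,0,0,0.04,255],[0,0,0,0,0,0.04,255],[0,0,0,0,0,0.04,255],[0,0,0,0,0,0.04,255],[0,0,0,0,0,0,255]]])

```text
clock: 15.37
position: [565.5, -213.4, 109.5]
ee_rot: [0.881, -0.474, 0.001, 0.0]
contact_force: [-0.7, -2.8, 6.3]
gripper_width: 14.5
```

```bash
python3 st.py
```

```text
15.3667 [ 565.47 -213.41  109.51] f [-0.69 -2.82  6.33] t [-1.236  0.243  0.091] yaw -0.9875 j6 0.676 eff6 -0.269
```

drive_tool(moves=[[[0,0,0,0,0,0.04,255],[0,0,0,0,0,0.04,255],[0,0,0,0,0,0.03,255],[0,0,0,0,0,0,255]]])

```text
clock: 15.7
position: [565.5, -213.4, 109.5]
ee_rot: [0.853, -0.521, 0.001, 0.0]
contact_force: [-1.3, -3.0, 5.3]
gripper_width: 14.4
```

```bash
python3 st.py
```

```text
15.7 [ 565.46 -213.44  109.52] f [-1.28 -2.95  5.31] t [-1.297  0.188  0.061] yaw -1.0972 j6 0.566 eff6 -0.241
```

drive_tool(moves=[[[0,0,0,0,0,0.03,255],[0,0,0,0,0,0.03,255],[0,0,0,0,0,0,255]]])

```text
clock: 15.95
position: [565.4, -213.4, 109.5]
ee_rot: [0.837, -0.547, 0.001, 0.0]
contact_force: [-0.1, -2.3, 5.2]
gripper_width: 14.2
```

```bash
python3 st.py
```

```text
15.95 [ 565.44 -213.44  109.48] f [-0.12 -2.25  5.18] t [-1.222  0.276  0.075] yaw -1.1571 j6 0.506 eff6 -0.244
```

drive_tool(moves=[[[0,0,0,0,0,0.03,255],[0,0,0,0,0,0.03,255],[0,0,0,0,0,0,255]]])

```text
clock: 16.2
position: [565.5, -213.5, 109.5]
ee_rot: [0.82, -0.572, 0.001, 0.0]
contact_force: [-1.5, -3.1, 5.6]
gripper_width: 14.5
```

```bash
python3 st.py
```

```text
16.2 [ 565.46 -213.46  109.51] f [-1.45 -3.06  5.59] t [-1.23   0.241  0.148] yaw -1.2171 j6 0.446 eff6 -0.252
```

drive_tool(moves=[[[0,0,0,0,0,0.03,255],[0,0,0,0,0,0.03,255],[0,0,0,0,0,0,255]]])

```text
clock: 16.45
position: [565.4, -213.5, 109.5]
ee_rot: [0.803, -0.596, 0.001, 0.0]
contact_force: [-1.3, -3.3, 4.3]
gripper_width: 14.1
```

```bash
python3 st.py
```

```text
16.45 [ 565.42 -213.49  109.49] f [-1.31 -3.35  4.25] t [-1.307  0.212  0.111] yaw -1.277 j6 0.386 eff6 -0.26
```

drive_tool(moves=[[[0,0,0,0,0,0.03,255],[0,0,0,0,0,0.03,255],[0,0,0,0,0,0,255]]])

```text
clock: 16.7
position: [565.4, -213.5, 109.5]
ee_rot: [0.785, -0.62, 0.001, 0.0]
contact_force: [-0.9, -4.2, 5.5]
gripper_width: 14.4
```

```bash
python3 st.py
```

```text
16.7 [ 565.41 -213.48  109.49] f [-0.94 -4.21  5.49] t [-1.392  0.231  0.084] yaw -1.3369 j6 0.326 eff6 -0.268
```

drive_tool(moves=[[[0,0,0,0,0,0.03,255],[0,0,0,0,0,0.03,255],[0,0,0,0,0,0,255]]])

```text
clock: 16.95
position: [565.4, -213.5, 109.5]
ee_rot: [0.766, -0.643, 0.001, 0.0]
contact_force: [-0.2, -3.9, 5.6]
gripper_width: 14.2
```

```bash
python3 st.py
```

```text
16.95 [ 565.42 -213.5   109.5 ] f [-0.22 -3.89  5.57] t [-1.307  0.252  0.139] yaw -1.3969 j6 0.266 eff6 -0.276
```

drive_tool(moves=[[[0,0,0,0,0,0.03,255],[0,0,0,0,0,0.03,255],[0,0,0,0,0,0,255]]])

```text
clock: 17.2
position: [565.4, -213.5, 109.5]
ee_rot: [0.746, -0.666, 0.001, 0.0]
contact_force: [-0.8, -3.4, 6.0]
gripper_width: 14.7
```

```bash
python3 st.py
```

```text
17.2 [ 565.4  -213.55  109.51] f [-0.84 -3.36  6.02] t [-1.413  0.284  0.197] yaw -1.4569 j6 0.206 eff6 -0.285
```

drive_tool(moves=[[[0,0,0,0,0,0.03,255],[0,0,0,0,0,0.03,255],[0,0,0,0,0,0,255]]])

```text
clock: 17.45
position: [565.4, -213.5, 109.5]
ee_rot: [0.726, -0.688, 0.001, 0.0]
contact_force: [-1.2, -4.1, 4.8]
gripper_width: 14.4
```

```bash
python3 st.py
```

```text
17.45 [ 565.4  -213.55  109.51] f [-1.16 -4.14  4.79] t [-1.372  0.243  0.163] yaw -1.5169 j6 0.146 eff6 -0.293
```

drive_tool(moves=[[[0,0,0,0,0,0.03,255],[0,0,0,0,0,0.03,255],[0,0,0,0,0,0,255]]])

```text
clock: 17.7
position: [565.4, -213.6, 109.5]
ee_rot: [-0.705, 0.709, -0.001, -0.0]
contact_force: [-0.8, -4.2, 5.3]
gripper_width: 14.1
```

```bash
python3 st.py
```

```text
17.7 [ 565.38 -213.56  109.51] f [-0.77 -4.24  5.26] t [-1.44   0.258  0.329] yaw 4.707 j6 0.087 eff6 -0.452
```

drive_tool(moves=[[[0,0,0,0,0,0.008,255],[0,0,0,0,0,0,255]]])

```text
clock: 17.87
position: [565.4, -213.6, 109.5]
ee_rot: [-0.703, 0.711, -0.001, -0.0]
contact_force: [-0.2, -4.5, 5.0]
gripper_width: 14.3
```

```bash
python3 st.py
```

```text
17.8667 [ 565.37 -213.58  109.49] f [-0.19 -4.51  5.03] t [-1.435  0.293  0.383] yaw 4.7 j6 0.08 eff6 -0.413
```

The effort rose from 0.29 to about 0.43 N m with no advance to match, and was still climbing on the last 0.008 rad, so the screw is at its hard stop. I'll ease off inside the lobe play and draw the key out.

drive_tool(moves=[[[0,0,0,0,0,-0.03,255],[0,0,-0.0005,0,0,-0.03,255],[0,0,-0.001,0,0,-0.02,255],[0,0,-0.001,0,0,0,255],[0,0,0,0,0,0,255]]])

```text
clock: 18.28
position: [564.7, -213.0, 110.0]
ee_rot: [0.73, -0.684, -0.001, 0.0]
contact_force: [-0.1, -3.8, -3.4]
gripper_width: 14.5
```

```bash
python3 st.py
```

```text
18.2833 [ 564.67 -212.98  110.  ] f [-0.13 -3.85 -3.43] t [-1.623 -0.467  0.037] yaw -1.5057 j6 0.158 eff6 -0.017
```

drive_tool(moves=[[[0,0,-0.002,0,0,0,255],[0,0,-0.003,0,0,0,255],[0,0,-0.004,0,0,0,255],[0,0,-0.005,0,0,0,255],[0,0,-0.008,0,0,0,255],[0,0,-0.01,0,0,0,255],[0,0,-0.01,0,0,0,255],[0,0,0,0,0,0,255]]])

```text
clock: 18.95
position: [566.7, -212.7, 156.7]
ee_rot: [0.73, -0.683, 0.002, -0.002]
contact_force: [0.2, 0.3, -1.8]
gripper_width: 14.4
```

```bash
python3 st.py
```

```text
18.95 [ 566.69 -212.72  156.71] f [ 0.24  0.31 -1.82] t [-0.011 -0.036  0.017] yaw -1.5042 j6 0.159 eff6 -0.001
```

drive_tool(moves=[[[0,0,-0.02,0,0,0,255],[0,0,-0.03,0,0,0,255],[0,0,-0.03,0,0,0,255],[0,0,-0.018,0,0,-0.06,255],[0,0,0,0,0,-0.12,255],[0,0,0,0,0,-0.12,255],[0,0,0,0,0,-0.12,255],[0,0,0,0,0,-0.12,255]]])

```text
clock: 19.62
position: [564.8, -212.2, 251.5]
ee_rot: [0.887, -0.461, -0.0, -0.001]
contact_force: [-0.1, -0.8, -1.6]
gripper_width: 14.5
```

drive_tool(moves=[[[0,0,0,0,0,-0.12,255],[0,0,0,0,0,-0.12,255],[0,0,0,0,0,-0.12,255],[0,0,0,0,0,-0.12,255],[0,0,0,0,0,-0.12,255],[0,0,0,0,0,-0.12,255],[0,0,0,0,0,-0.12,255],[0,0,0,0,0,-0.12,255]]])

```text
clock: 20.28
position: [564.8, -212.2, 251.3]
ee_rot: [1.0, 0.001, -0.0, -0.001]
contact_force: [-0.0, -0.4, -1.3]
gripper_width: 14.2
```

drive_tool(moves=[[[0,0,0,0,0,-0.12,255],[0,0,0,0,0,-0.12,255],[0,0,0,0,0,-0.03,255],[0,0,0,0,0,0,255],[0,0,0,0,0,0,255]]])

```text
clock: 20.7
position: [564.9, -212.5, 251.3]
ee_rot: [0.991, 0.132, 0.0, -0.0]
contact_force: [0.1, -0.3, -2.0]
gripper_width: 14.5
```

```bash
python3 st.py
python3 - <<'E'
from h import *
from scipy.spatial.transform import Rotation as R
s=read_state();r=R.from_quat(s["ee_rot"])
print(r.inv().apply(np.array([548.3,185.5,252])-s["position"]))
E
```

```text
20.7 [ 564.92 -212.49  251.32] f [ 0.11 -0.28 -1.98] t [-0.034  0.011 -0.02 ] yaw 0.2644 j6 1.928 eff6 0.027
[ 8.79541795e+01 -3.88509273e+02 -3.70246895e-01]
```

drive_tool(moves=[[[0.004,-0.0178,0,0,0,0,255],[0.008,-0.0353,0,0,0,0,255],[0.008,-0.0353,0,0,0,0,255],[0.008,-0.0353,0,0,0,0,255],[0.008,-0.0353,0,0,0,0,255],[0.008,-0.0353,0,0,0,0,255],[0.008,-0.0353,0,0,0,0,255],[0.008,-0.0353,0,0,0,0,255]]])

```text
clock: 21.37
position: [552.9, 60.3, 251.5]
ee_rot: [0.991, 0.132, 0.0, -0.0]
contact_force: [1.8, 0.2, -1.8]
gripper_width: 14.5
```

drive_tool(moves=[[[0.008,-0.0353,0,0,0,0,255],[0.008,-0.0353,0,0,0,0,255],[0.008,-0.0353,0,0,0,0,255],[0.004,-0.0177,0,0,0,0,255],[0,0,0,0,0,0,255],[0,0,0,0,0,0,255],[0,0,0,0,0,0,255]]])

```text
clock: 21.95
position: [547.9, 184.6, 251.1]
ee_rot: [0.991, 0.132, -0.0, 0.0]
contact_force: [0.2, -0.0, -1.1]
gripper_width: 14.2
```

```bash
python3 st.py
python3 - <<'E'
from h import *
z=read_state()["position"][2]-97.3+10
print("tip/hole", (proj("side",[[547.5,184.8,z],[546.5,184.3,70]])-[230,110])*6)
cv2.imwrite("pics/s7.png",np.hstack([tile("side",230,110,60,100,6),tile("top",230,150,60,100,6)]))
E
```

```text
21.95 [547.93 184.65 251.13] f [ 0.25 -0.02 -1.07] t [-0.085 -0.035 -0.01 ] yaw 0.2648 j6 1.231 eff6 -0.003
tip/hole [[176.27026492 370.52849094]
 [179.81666128 550.31872   ]]
```

View pics/s7.png

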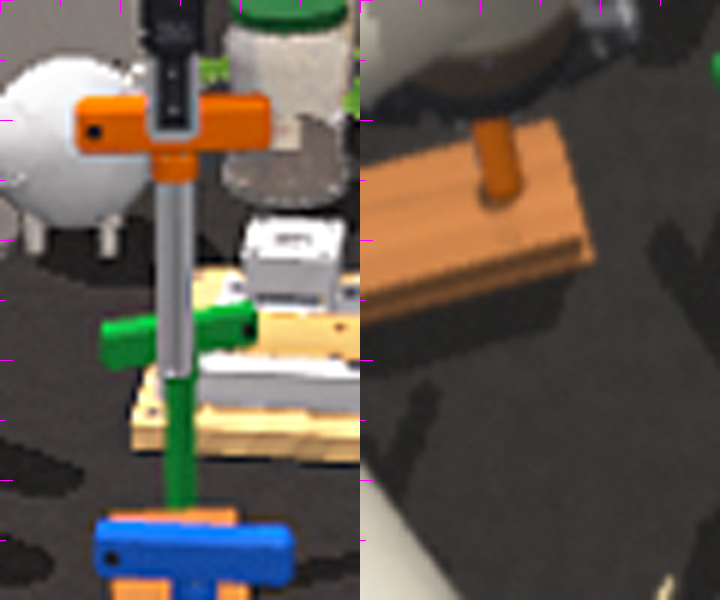

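Key vertical, tip at (173,377), which fits the prediction of (176,370), above the empty hole in the top tile at (497,195). I'll nudge it to the exact pickup position and lower.

drive_tool(moves=[[[0.0007,-0.0007,0.02,0,0,0,255],[0,0,0.03,0,0,0,255],[0,0,0.025,0,0,0,255],[0,0,0.01,0,0,0,255],[0,0,0,0,0,0,255],[0,0,0,0,0,0,255]]])

```text
clock: 22.55
position: [549.5, 185.2, 166.8]
ee_rot: [0.991, 0.132, 0.0, 0.0]
contact_force: [0.2, -0.1, -1.0]
gripper_width: 14.2
```

drive_tool(moves=[[[0,0,0.002,0,0,0,255],[0,0,0.002,0,0,0,255],[0,0,0.002,0,0,0,255],[0,0,0.002,0,0,0,255],[0,0,0.002,0,0,0,255],[0,0,0,0,0,0,255]]])

```text
clock: 23.05
position: [548.4, 185.7, 155.8]
ee_rot: [0.991, 0.132, -0.0, 0.0]
contact_force: [1.2, 0.6, -0.8]
gripper_width: 14.3
```

drive_tool(moves=[[[0,0,0.001,0,0,0,255],[0,0,0.001,0,0,0,255],[0,0,0.002,0,0,0,255],[0,0,0.002,0,0,0,255],[0,0,0,0,0,0,255]]])

```text
clock: 23.47
position: [548.4, 185.6, 149.5]
ee_rot: [0.991, 0.132, -0.001, 0.0]
contact_force: [0.3, 0.5, -1.9]
gripper_width: 14.3
```

```bash
python3 st.py
```

```text
23.4667 [548.39 185.65 149.5 ] f [ 0.33  0.49 -1.92] t [ 0.02   0.014 -0.051] yaw 0.2651 j6 1.23 eff6 0.0
```

In the hole with no resistance. Continuing.

drive_tool(moves=[[[0,0,0.005,0,0,0,255],[0,0,0.007,0,0,0,255],[0,0,0.007,0,0,0,255],[0,0,0.007,0,0,0,255],[0,0,0.007,0,0,0,255],[0,0,0.006,0,0,0,255],[0,0,0.004,0,0,0,255],[0,0,0,0,0,0,255]]])

```text
clock: 24.13
position: [548.1, 185.5, 105.8]
ee_rot: [0.991, 0.132, -0.001, 0.0]
contact_force: [-0.7, -0.5, -2.9]
gripper_width: 14.0
```

drive_tool(moves=[[[0,0,0.002,0,0,0,255],[0,0,0.002,0,0,0,255],[0,0,0.001,0,0,0,255],[0,0,0.001,0,0,0,255],[0,0,0.0005,0,0,0,255],[0,0,0,0,0,0,255],[0,0,0,0,0,0,255]]])

```text
clock: 24.72
position: [548.7, 185.7, 100.6]
ee_rot: [0.991, 0.132, 0.0, -0.0]
contact_force: [-0.2, -0.2, -1.6]
gripper_width: 14.4
```

```bash
python3 st.py
```

```text
24.7167 [548.69 185.74 100.61] f [-0.25 -0.24 -1.6 ] t [-0.223 -0.034  0.038] yaw 0.2651 j6 1.23 eff6 0.001
```

drive_tool(moves=[[[0,0,0.001,0,0,0,255],[0,0,0.001,0,0,0,255],[0,0,0.0005,0,0,0,255],[0,0,0.0005,0,0,0,255],[0,0,0,0,0,0,255],[0,0,0,0,0,0,255]]])

```text
clock: 25.22
position: [548.7, 185.7, 97.6]
ee_rot: [0.991, 0.132, -0.0, 0.0]
contact_force: [-0.4, -1.7, -1.3]
gripper_width: 14.4
```

drive_tool(moves=[[[0,0,0.0005,0,0,0,255],[0,0,0.0005,0,0,0,255],[0,0,0,0,0,0,255]]])

```text
clock: 25.47
position: [549.0, 185.8, 97.5]
ee_rot: [0.991, 0.132, 0.0, 0.0]
contact_force: [-1.1, -0.9, 5.7]
gripper_width: 14.1
```

drive_tool(moves=[[[0,0,-0.0005,0,0,0,230],[0,0,0,0,0,0,200],[0,0,0,0,0,0,150],[0,0,0,0,0,0,60],[0,0,0,0,0,0,60],[0,0,0,0,0,0,60],[0,0,0,0,0,0,60]]])

```text
clock: 26.05
position: [548.7, 185.9, 97.0]
ee_rot: [0.991, 0.132, 0.0, -0.0]
contact_force: [-0.7, 0.6, 0.4]
gripper_width: 65.5
```

drive_tool(moves=[[[0,0,-0.01,0,0,0,60],[0,0,-0.02,0,0,0,60],[0,0,-0.03,0,0,0,60],[0,0,-0.035,0,0,0,60],[0,0,-0.035,0,0,0,60],[0,0,-0.01,0,0,0,60],[0,0,0,0,0,0,60],[0,0,0,0,0,0,60]]])

```text
clock: 26.72
position: [548.7, 186.0, 238.2]
ee_rot: [0.991, 0.132, 0.001, -0.001]
contact_force: [0.4, -0.4, -0.8]
gripper_width: 65.4
```

```bash
python3 st.py
python3 - <<'E'
from h import *
cv2.imwrite("pics/s8.png",np.hstack([tile("side",225,130,80,110,5),tile("top",320,150,80,110,5)]))
E
```

```text
26.7167 [548.7  185.95 238.19] f [ 0.35 -0.45 -0.85] t [-0.011  0.032  0.028] yaw 0.265 j6 1.23 eff6 0.0
```

View pics/s8.png

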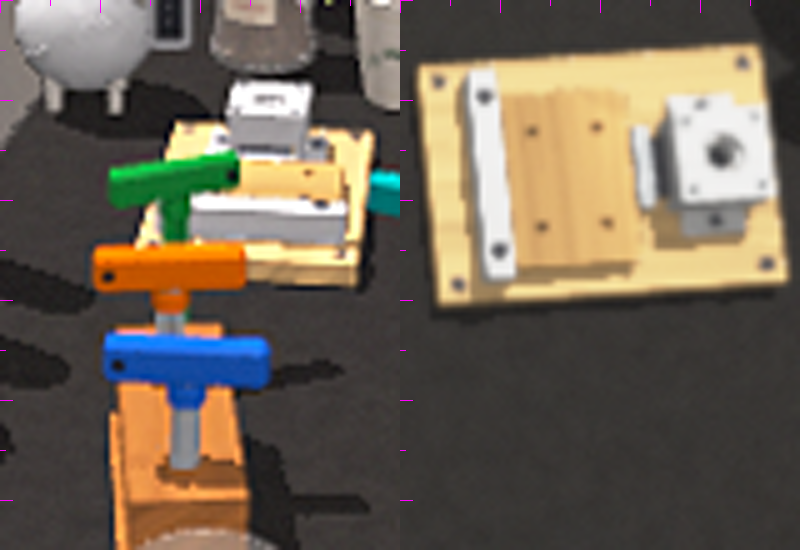

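The orange key stands where it was, and so does the blue one. To check the clamp, I'll compare the shoe and base edges with the start picture numerically.

Run:
```python
from h import *
n=cv2.resize(get_image("top"),(800,600),interpolation=cv2.INTER_CUBIC);o=cv2.imread("pics/top0.png")
b=lambda I:I[272:295,515:590].astype(float)
for nm,I in(("old",o),("new",n)):
    g=I[275:298,515:590].astype(float).mean(0)
    print(nm,"bright",g.mean(1).round().astype(int).tolist(),"\n sat",(g[:,2]-g[:,0]).round().astype(int).tolist())
```

```text
old bright [205, 205, 207, 181, 142, 125, 122, 129, 163, 205, 231, 242, 239, 239, 240, 239, 236, 216, 190, 175, 170, 171, 168, 164, 160, 158, 159, 162, 166, 169, 171, 171, 171, 169, 167, 167, 169, 172, 175, 178, 179, 180, 181, 182, 181, 181, 181, 183, 186, 188, 189, 188, 187, 188, 189, 190, 178, 157, 142, 154, 189, 217, 223, 214, 173, 124, 90, 77, 88, 101, 128, 159, 197, 224, 231] 
 sat [89, 90, 94, 89, 76, 63, 42, 20, 6, 2, 1, 1, 2, 1, 1, 2, 4, 27, 60, 90, 108, 109, 109, 106, 105, 103, 103, 105, 107, 109, 109, 109, 109, 109, 108, 108, 109, 109, 109, 110, 110, 110, 111, 110, 110, 110, 110, 110, 110, 110, 110, 110, 110, 110, 110, 112, 104, 86, 48, 12, 1, -3, 0, 1, 2, 1, 1, 1, 2, 2, 2, 2, 2, 2, 1]
new bright [206, 205, 208, 181, 142, 125, 122, 130, 163, 206, 231, 242, 239, 240, 240, 239, 237, 217, 191, 177, 171, 172, 168, 164, 161, 159, 160, 163, 167, 170, 172, 172, 171, 169, 168, 168, 169, 173, 176, 179, 180, 181, 182, 183, 182, 182, 182, 184, 187, 189, 189, 188, 188, 189, 190, 190, 182, 173, 176, 194, 216, 226, 212, 186, 137, 95, 77, 76, 88, 102, 129, 160, 198, 224, 232] 
 sat [89, 89, 93, 89, 76, 64, 42, 20, 6, 1, 1, 1, 1, 1, 1, 2, 4, 27, 60, 91, 109, 109, 109, 107, 106, 104, 104, 106, 108, 109, 110, 109, 109, 108, 108, 108, 109, 109, 109, 110, 110, 111, 111, 110, 110, 110, 110, 110, 110, 110, 110, 110, 110, 110, 109, 111, 98, 73, 33, 3, -1, -3, 0, 4, 6, 4, 3, 2, 2, 2, 2, 2, 2, 2, 1]
```

The dark gap between shoe and base is gone (142→176+). The shoe moved about 2 mm and the base stayed against the fence. The remaining turn went into the spring before the hard stop. Handing in.

```bash
python3 -c "
from bench import *
print(job_done())"; python3 st.py
```

```text
the job is handed in; nothing more can be done
None
the job is handed in; nothing more can be done
```

The screw is tightened to its hard stop with the base clamped, and the orange key is back upright in its own hole. I handed the job in at about 26.8 s of the 67 s; it reports no verdict.

**What I did**
- **Seating the key:** It found the socket after about 0.7 rad of turning under roughly 7 N. It then dropped the full 10 mm to home.
- **Tightening:** I turned about 1.1 rad further clockwise, until the last joint's torque jumped from 0.29 to about 0.43 N m, below the 0.7 N m limit. I eased off before drawing the key out.

**Last checks**
- **Clamp:** The gap between shoe and base has closed, and the base sits against the fence. I could not measure the clamping force. That it is over 8 N follows from having reached the hard stop, where it should be about 18 N.
- **Keys:** In the final side view the orange key stands upright where it started, and the blue key appears unmoved.
- **Bottles and tape:** I took no final picture of these, but no move came near them.
- **Arm:** The gripper was open and clear above the stand, with no contact force.

**What disagreed**
- **First grasp missed:** The fingers really end about 33 mm higher than the reported tool position and the given finger lengths imply. I corrected for this from the pictures.
- **Grip width:** The gripper read about 14.3 mm on the 16 mm bar, but the hold was firm throughout.
- **Pictures:** I viewed 12, two over the budget of 10.

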